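Put the light-sensitive bottles away behind a hatch that may be latched

TASK

Two amber bottles, a small and a large one, have been left out on the bench: stand both upright on the floor of the grey sloping-fronted dark cabinet, next to the amber bottle already in it, then slide its hatch fully shut again. The hatch slides up its slope by the round knob, whose latch may be on or off and does not show it: try the hatch gently, and if it is held, turn the knob a quarter turn, let it click, and try again. Never tip a bottle, and leave the other things on the bench where they are.

Things in the scene. Friction and masses are not known exactly. Their poses are not given: they have to be found in the camera images.
- cabinet: Grey cabinet, fixed, 344 mm deep (x), 300 wide (y), 314 high. Origin: centre of its underside, on the bench; x from its front to its back, z up. Front wall (x = -172) 100 high; from its top edge, the sill, the front slopes back at 32 degrees from level, up to 314 high at x = 170. Inside: side walls at y = -144 and 144, back at x = 166. Rails beyond y = 134 either way, 15 proud of the slope.
- cabinet_floor (a point): Centre of the cabinet's inner floor, 14 mm above the bench; axes as the cabinet's. The bottles are to stand on this flat floor.
- opening_mid (a point): Middle of the slope's opening with the hatch fully up (x up the slope, z out of it): 168 mm long up the slope, 260 wide: from 12 above the sill to cabinet x = -19 (195 high), where the raised hatch's lower edge stands, 2 to 14 mm proud of the slope; a fixed panel begins just behind it. Just inside the sill a bracket, 30 wide at y = 0, reaches back to cabinet x = -122, at most 120 high.
- hatch (a joint): How far the hatch has slid up the slope: 0 = fully shut, 0.172 m = fully up. Sliding it up takes about 6 to 8 N, it stays where it is left and shuts with 2 to 4 N. With the latch on it gives at most about 5 mm, then stops dead. With the hatch fully up, its knob (y within 25 mm of 0) overhangs the opening as far as cabinet x = -42, 195 to 230 high.
- knob_centre (a point): Centre of the grip of the round black knob, the hatch's handle: z = knob's axis, out of the slope, 32 degrees from vertical; x = up the slope, the way the hatch opens; moves with the hatch but does not turn with the knob. Grip: cylinder 50 mm across, 26 long. The hatch's face lies 21 below this point along z; a rib 5 high crosses it 21 down the slope.
- latch_plate (a point): Middle of the small steel plate under the knob, on the hatch's face. The latch: the knob turns without end either way (about 0.2 N m) and clicks home at every quarter turn when let go. At one click the hatch is free, at the next latched, and so on in turn; which it is at the start varies, and the knob does not show it.
- small_amber_mid (a point): Small amber bottle with a white cap, 50 mm across, 101 high; this point is half-way up its axis (50.5 above its underside); z up along it. The round cap is 28 mm across, from 83 to 101 mm above the underside. 0.13 to 0.25 kg.
- large_amber_mid (a point): Large amber bottle with a black cap, 62 mm across, 121 high; this point is half-way up its axis (60.5 above its underside). The round cap is 32 mm across, from 101 to 121 mm above the underside. 0.23 to 0.46 kg.
- stored_amber_mid (a point): Third amber bottle, the same as the small one, already standing somewhere in the back half of the cabinet's floor; the point is half-way up. It stays inside, standing.
- dishes_mid (a point): Bystander that does not move: stack of clear dishes, 90 mm across, 47 high; point at its centre.
- red_bottle_mid (a point): Bystander: small white bottle with red cap, 40 mm across, 77 high; point at its centre.
- blue_bottle_mid (a point): Bystander: clear bottle with blue cap, 68 mm across, 132 high; point at its centre.
- white_bottle_mid (a point): Bystander: white plastic bottle with white cap, 50 mm across, 95 high; point at its centre.
Mind the look-alikes: they are no part of the job. What is shaped like the part that bears small_amber_mid but green or pink is not meant.

How it is judged:
By the outcome, as a careful person would: the job done as asked, in the order asked, and still so for the second after the job is handed in, with the robot touching nothing.
It also fails if it takes over 72 s, if anything falls off the work surface, if the arm or the gripper's body presses on something with over 40 N, if the wrist force passes 120 N, or if a joint passes its speed limit or range.

ROBOT

A 6-joint arm with a two-finger parallel gripper is mounted at the origin on a cart in front of the work surface, level with it; the furniture and walls round the work are solid. World frame = base frame: x ahead of the robot, y to its left, z up, the work surface at z = 0. Lengths are in m, angles in rad, forces in N, time in s.
With the tool pointing down it reaches from about 0.225 to 0.875 m from the base axis. Payload 3.4 kg.
Tool frame: the origin (TCP) lies midway between the tips of the shut fingers; the grasp point (between the pads) lies 19 mm behind it; z points along the fingers, x is the direction in which the jaws open and shut, and the axes are right-handed (so a half turn about z gives the same grasp; the last joint's range is limited). The gripper opens to 85 mm and grips with 20 to 120 N. Pads are 22 mm wide; open, the fingers measure 114 mm over their backs; the gripper's body (76 mm by 85 mm) begins 54 mm behind the grasp point. The pads swing forward as they close: fully open they stand 13 mm farther back than shut.
Start: joints at [1.166, 0.276, 1.505, -0, 1.361, -0.121], TCP at [0.161, 0.552, 0.231] pointing down, gripper open.
Joint ranges: [-2.89, 2.89], [-0.75, 2.08], [0.22, 2.7], [-1.18, 4.32], [0.11, 2.71], [-2.7, 2.7]. Speed limits (rad/s): [2.57, 2.57, 3.14, 3.14, 3.14, 3.14].

INTERFACE

Orientations are given as a unit quaternion [x, y, z, w].
In Python, from bench import sensors, imaging, job gives the robot as it stands.
- The arm moves only by the shell command python3 -m handwheel 'ROWS' [OPENING]. ROWS is JSON, a list that holds one entry, the list of rows, each a list of 6 numbers: the shift along the tool's x, y, z each as a share of 0.5 m, from -1 to 1, then the turn, a rotation vector about the tool's x, y, z each as a share of 90 degrees, from -1 to 1. A call has 1 to 12 rows; each row is the pose to reach, as a shift and turn from the pose measured when the call began, along the tool's axes at that moment; what a row does not reach only later rows make up. A row lasts 1/10 s, in which the tool goes at most 50 mm and 8.59 degrees, less where a joint would pass 70% of its speed; a pose out of reach is approached as far as the arm can. A call with a number of a shift or a turn outside -1 to 1 is refused whole. A call with a gripper value outside its range is refused whole. OPENING is the gripper's target within -1 to 1 (shut at 1, half-way at 0, fully open at -1), set as the call begins (- or left out, the last holds). The fingers move at their own pace and stop on an object; the grip force is fixed at half the most. Time passes only in rows, so rows that repeat a pose let the fingers close. It gives the time, the measured TCP pose, the force and the opening at its end, in the units of the state.
- sensors.observe(): the state, without advancing time (a new reading comes with each control period).
- imaging.capture(name): name is "scene" or "top" or "wrist"; returns a dict with "image" (384x512x3 uint8, red, green, blue), "fx", "fy", "cx", "cy" (pixels), "dist" ([k1, k2, p1, p2, k3] as OpenCV has them; the pictures are not rectified), "world_from_camera" (4x4, takes a point from camera to world coordinates). Camera axes: x right, y down, z forward; pixel columns grow to the right and rows downward; lengths in m; the calibration is good to about 2 mm. A picture is of the moment at which its call begins. There is no depth.
- job.job_done(): hands the job in, once; it reports no verdict.
The state is a dict: "clock": time; "joints": joint angles; "joint_velocities": joint speeds; "tau": joint torques, N m; "eef_pos": TCP position; "tool_rot": TCP orientation; "force": force on the tool from outside, world axes, zero at the start; "ft_torque": the same for the moment, N m; "opening": finger opening in m.
Only numpy, scipy, OpenCV 4.12 (cv2) and the standard library are available. Lean on these libraries where they do the work, as an engineer would, in place of code of your own. Each camera call takes 0.05 s, during which the arm holds its last target.

## Working session

There is one attempt and no reset: what is moved stays moved. The work goes in short steps, Python scripts to look and compute and a shell command to move; the robot and the scene stay as the last step left them, time stands still between calls to the robot, and variables do not carry over. Pictures are saved under pics/ and viewed, and the job is handed in when it is done.

```bash
ls; mkdir -p pics
cat > h.py <<'E'
import cv2, numpy as np, json
from bench import sensors, imaging, job
from scipy.spatial.transform import Rotation as R
def cap(n,f):
    d=imaging.capture(n); cv2.imwrite('pics/'+f+'.png',cv2.cvtColor(d['image'],cv2.COLOR_RGB2BGR)); 
    np.save('pics/'+f+'.npy',d,allow_pickle=True); return d
def load(f): return np.load('pics/'+f+'.npy',allow_pickle=True).item()
def K(d): return np.array([[d['fx'],0,d['cx']],[0,d['fy'],d['cy']],[0,0,1.]])
def ray(d,u,v):
    p=cv2.undistortPoints(np.array([[[u,v]]],float),K(d),np.array(d['dist'],float))[0,0]
    T=np.array(d['world_from_camera']); r=T[:3,:3]@np.array([p[0],p[1],1]); return T[:3,3],r/np.linalg.norm(r)
def onz(d,u,v,z):
    o,r=ray(d,u,v); return o+r*(z-o[2])/r[2]
def tri(*obs):
    A=np.zeros((3,3));b=np.zeros(3)
    for d,u,v in obs:
        o,r=ray(d,u,v);P=np.eye(3)-np.outer(r,r);A+=P;b+=P@o
    x=np.linalg.solve(A,b); 
    return x,[float(np.linalg.norm((np.eye(3)-np.outer(ray(*q)[1],ray(*q)[1]))@(x-ray(*q)[0]))) for q in obs]
def proj(d,p):
    T=np.linalg.inv(np.array(d['world_from_camera']))
    return cv2.projectPoints(np.array([p],float),cv2.Rodrigues(T[:3,:3])[0],T[:3,3],K(d),np.array(d['dist'],float))[0][0,0]
def big(f,x0,y0,x1,y1,s,out):
    im=cv2.imread('pics/'+f+'.png')[y0:y1,x0:x1]; cv2.imwrite('pics/'+out+'.png',cv2.resize(im,None,fx=s,fy=s,interpolation=cv2.INTER_CUBIC))
def st():
    s=sensors.observe(); np.set_printoptions(precision=4,suppress=True)
    print('t',s['clock'],'p',np.array(s['eef_pos']),'q',np.array(s['tool_rot']),'F',np.array(s['force']),'M',np.array(s['ft_torque']),'open',s['opening'],'j',np.array(s['joints']));return s
def rel(p,Rm,s=None,P0=None,R0=None):
    "row numbers for target TCP pose"
    if s is None: s=sensors.observe()
    R0=R.from_quat(s['tool_rot']); d=R0.inv().apply(np.array(p)-np.array(s['eef_pos']))/0.5
    rv=(R0.inv()*R.from_matrix(Rm)).as_rotvec()/(np.pi/2)
    return np.round(np.r_[d,rv],4)
E
python3 - <<'E'
from h import *
st()
for n in ['scene','top','wrist']:
    d=cap(n,n+'0'); print(n,np.array(d['world_from_camera']).round(3).tolist(),d['fx'],d['dist'])
E
```

```text
pics
t 0.0 p [0.1608 0.5515 0.2304] q [ 0.8     0.6    -0.0008  0.0005] F [ 1.0516 -0.2849  0.1208] M [-0.0102  0.0137 -0.0031] open 0.0854600200269923 j [ 1.166   0.2766  1.5062 -0.      1.3607 -0.121 ]
scene [[0.763, -0.288, 0.579, -0.192], [-0.646, -0.303, 0.701, -0.824], [-0.026, -0.908, -0.417, 0.612], [0.0, 0.0, 0.0, 1.0]] 397.6374235307865 [-0.1166  0.      0.      0.      0.    ]
top [[0.02, -0.981, 0.194, 0.269], [-1.0, -0.019, 0.006, 0.014], [-0.002, -0.194, -0.981, 1.385], [0.0, 0.0, 0.0, 1.0]] 367.15164623669745 [0.0036 0.     0.     0.     0.    ]
wrist [[0.279, 0.924, 0.26, 0.095], [0.96, -0.269, -0.077, 0.571], [-0.001, 0.271, -0.963, 0.373], [0.0, 0.0, 0.0, 1.0]] 292.79363670851365 [-0.0644  0.      0.      0.      0.    ]
```

View pics/scene0.png

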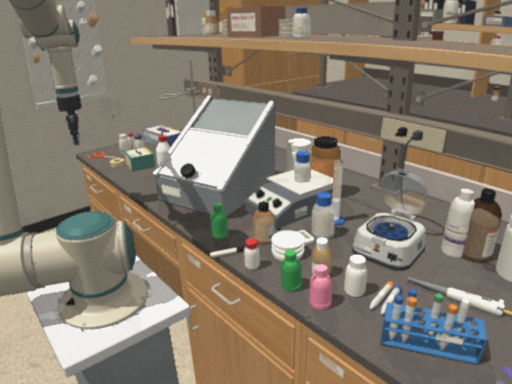

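View pics/top0.png

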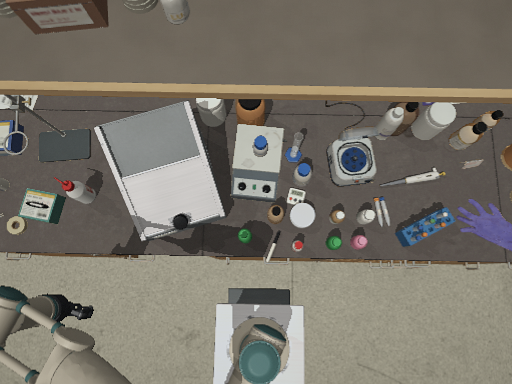

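View pics/wrist0.png

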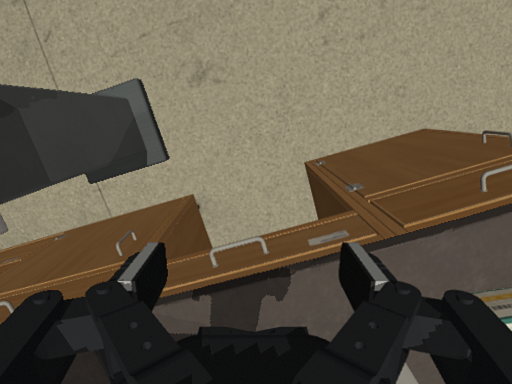

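Run:
```python
from h import *
big('scene0',190,170,390,320,4,'c1'); big('top0',210,170,400,270,4,'c2'); big('top0',85,90,235,250,4,'c3'); big('scene0',140,80,290,220,4,'c4')
```

```text
(no output)
```

View pics/c1.png

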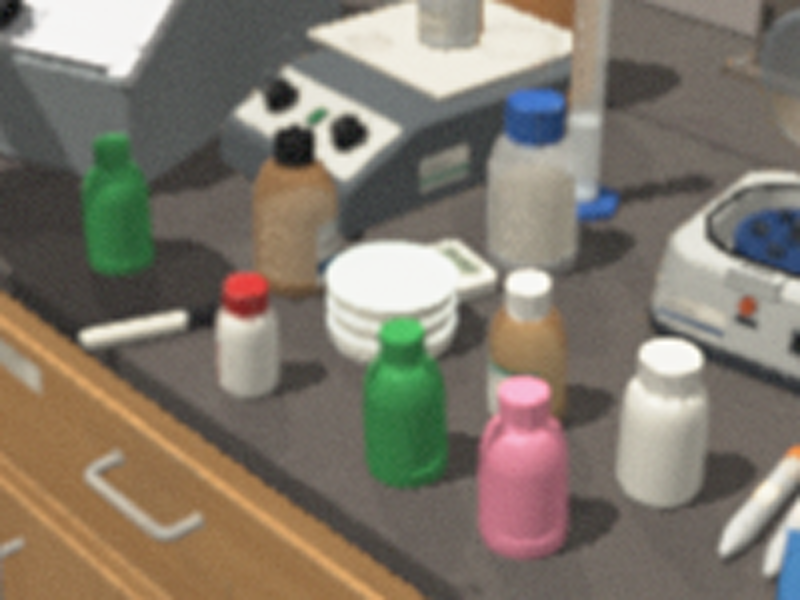

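View pics/c2.png

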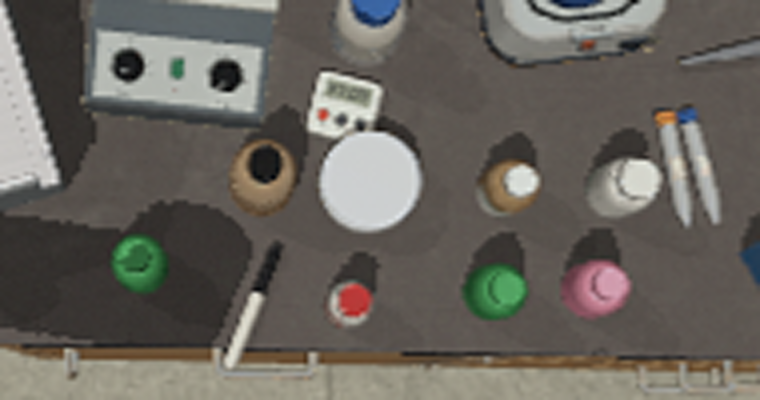

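View pics/c3.png

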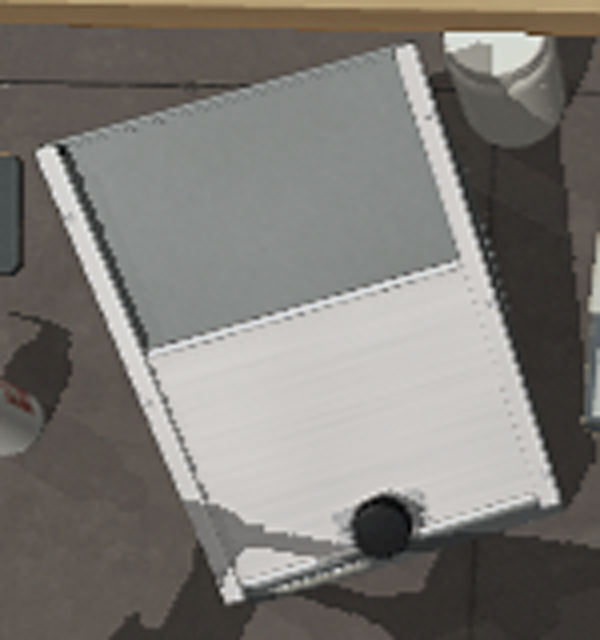

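View pics/c4.png

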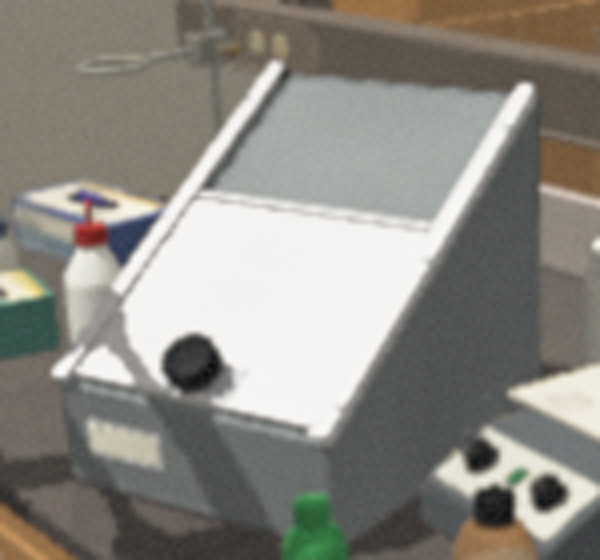

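Run:
```python
from h import *
t=load('top0'); s=load('scene0')
np.set_printoptions(precision=4,suppress=True)
c2=lambda x,y:(210+x/4,170+y/4); c1=lambda x,y:(190+x/4,170+y/4)
c3=lambda x,y:(85+x/4,90+y/4); c4=lambda x,y:(140+x/4,80+y/4)
def T(n,a,b): print(n,*tri((t,*a),(s,*b)))
T('small',c2(521,181),c1(529,280)); T('large',c2(265,161),c1(295,136))
print(onz(t,*c2(521,181),.101),onz(t,*c2(265,161),.121))
T('green r',c2(507,290),c1(404,328));T('red',c2(354,299),c1(245,283));T('blue',c2(376,2),c1(537,100))
T('white',c2(640,177),c1(670,350));T('pink',c2(609,284),c1(524,388)); T('green l',c2(137,256),c1(114,143)); T('dish',c2(370,180),c1(392,268))
T('knob',c3(383,522),c4(190,360))
T('FL',c3(233,600),c4(58,372));T('FR',c3(558,500),c4(330,440));T('BL',c3(42,150),c4(276,66));T('BR',c3(410,45),c4(527,90))
T('hL',c3(152,352),c4(200,193));T('hR',c3(462,262),c4(437,228))
```

```text
small [ 0.4671 -0.2787  0.1014] [0.0025621217934579882, 0.002562121793458073]
large [ 0.4772 -0.0511  0.1171] [0.0012904929493516109, 0.0012904929493516486]
[ 0.4652 -0.277   0.101 ] [ 0.4755 -0.0501  0.121 ]
green r [ 0.3717 -0.2644  0.1014] [0.003188467148266182, 0.0031884671482660955]
red [ 0.3614 -0.1327  0.0787] [0.0011948721969378914, 0.0011948721969379506]
blue [ 0.6207 -0.1489  0.1318] [0.003970334969832202, 0.003970334969832252]
white [ 0.4721 -0.3837  0.0985] [0.0012683049014712566, 0.001268304901471143]
pink [ 0.378  -0.3529  0.1011] [0.002512282326528146, 0.002512282326528067]
green l [0.3945 0.0588 0.1   ] [0.0022101793466071957, 0.0022101793466071068]
dish [ 0.4733 -0.1518  0.0527] [0.0031242603661105, 0.0031242603661104968]
knob [0.4292 0.2761 0.1445] [0.001000256704676602, 0.001000256704676542]
FL [0.3656 0.4064 0.1145] [0.001954362695978134, 0.0019543626959782]
FR [0.4598 0.1291 0.1083] [0.0030590297949362488, 0.00305902979493647]
BL [0.6904 0.5156 0.3223] [0.0017014363969576412, 0.0017014363969575146]
BR [0.7799 0.2397 0.3224] [0.0009010054705372394, 0.000901005470537324]
hL [0.5546 0.4524 0.2305] [0.0008478206027859185, 0.0008478206027858527]
hR [0.6372 0.2043 0.229 ] [0.002424508894293264, 0.002424508894293248]
```

Candidates for "small amber" (scene pixels): amber with white cap (322,255), green (291,270), pink (321,286), green (219,220), white plastic (356,276), all about 0.10 m tall. I choose (322,255), the only one that is amber with a white cap. For "large amber": (263,220) with a black cap, versus the brown bottle at (485,222) and the brown jar at (325,155), both of which are too big. I choose (263,220). The close crop confirms both, and the measured cap heights of 0.101 and 0.117 fit.

```bash
cat >> h.py <<'E'
YAW=np.deg2rad(18.6); C0=np.array([.574,.3227,0])
Rc=R.from_euler('z',YAW).as_matrix()
def cab(x,y,z): return C0+Rc@np.array([x,y,z])
def tocab(p): return Rc.T@(np.array(p)-C0)
N=Rc@np.array([-np.sin(np.deg2rad(32)),0,np.cos(np.deg2rad(32))]); U=Rc@np.array([np.cos(np.deg2rad(32)),0,np.sin(np.deg2rad(32))])
def Rk(a):  # tool along -N; jaw x = cab y rotated; a=0 -> jaw along +cab y, a=90 -> jaw along up-slope
    z=-N; a=np.deg2rad(a); x=np.cos(a)*Rc[:,1]+np.sin(a)*U; return np.c_[x,np.cross(z,x),z]
def Rd(h):
    h=np.deg2rad(h); x=np.array([np.cos(h),np.sin(h),0]); z=np.array([0,0,-1.]); return np.c_[x,np.cross(z,x),z]
E
python3 - <<'E'
from h import *
k=np.array([.429,.276,.145]); print(tocab(k))
print(rel(k+.08*N,Rk(0)), k+.08*N)
E
```

```text
[-0.15232182  0.00198832  0.145     ]
[-0.4275  0.5996  0.0361 -0.3448  0.1089 -0.3769] [0.38882074 0.26247819 0.21284385]
```

```bash
python3 -m handwheel '[[[-0.43,0.6,0.03,-0.345,0.109,-0.377],[-0.43,0.6,0.03,-0.345,0.109,-0.377],[-0.43,0.6,0.03,-0.345,0.109,-0.377],[-0.43,0.6,0.03,-0.345,0.109,-0.377],[-0.43,0.6,0.03,-0.345,0.109,-0.377],[-0.43,0.6,0.03,-0.345,0.109,-0.377],[-0.43,0.6,0.03,-0.345,0.109,-0.377],[-0.43,0.6,0.03,-0.345,0.109,-0.377],[-0.43,0.6,0.03,-0.345,0.109,-0.377],[-0.43,0.6,0.03,-0.345,0.109,-0.377]]]' -1
python3 - <<'E'
from h import *
st(); d=cap('wrist','w1'); print(proj(d,[.429,.276,.145]))
E
```

```text
clock: 1.15
eef_pos: [0.3888, 0.2604, 0.2158]
tool_rot: [0.562, 0.78, 0.224, 0.161]
force: [0.3, 0.0, 0.5]
opening: 0.085
t 1.15 p [0.3888 0.2604 0.2158] q [0.5619 0.7799 0.2237 0.161 ] F [0.2908 0.0323 0.4541] M [-0.1271  0.2292 -0.0079] open 0.08496445284226317 j [ 0.5246 -0.1201  2.1395 -0.1947  0.5817 -1.2349]
[254.9224 201.255 ]
```

View pics/w1.png

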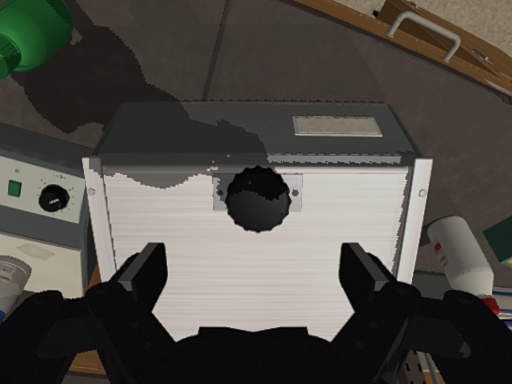

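Run:
```python
from h import *
t=load('top0'); s=load('scene0'); w=load('w1')
T=np.array(w['world_from_camera']); print(T[:3,3],T[:3,2], N)
p,e=tri((t,85+383/4,90+522/4),(s,140+190/4,80+360/4),(w,258.5,199)); print(p,e,tocab(p))
# sill/rail features in wrist: rail front corners
for n,uv in dict(railL=(91,158),railR=(424,158)).items():
    q=onz(w,*uv,.1127); print(n,q,tocab(q))
c=onz(w,105,162,.1); print(c,tocab(onz(w,105,165,.1)),tocab(onz(w,412,165,.1)))
print(proj(w,cab(-.180,.142,.1127)),proj(w,cab(-.180,-.142,.1127)),proj(w,cab(-.172,.15,0)),proj(w,cab(-.172,-.15,0)))
# expected knob size
for z in(.14,.15): print(onz(w,226,199,z)-onz(w,291,199,z))
```

```text
[0.26168661 0.21808074 0.30041564] [ 0.70185472  0.23488804 -0.67247867] [-0.50224074 -0.16902268  0.8480481 ]
[0.42920179 0.27758381 0.14307588] [0.0019578007588330073, 0.0008950432721002103, 0.0016984377324349214] [-0.15162539  0.00342503  0.14307588]
railL [0.45532687 0.13807921 0.1127    ] [-0.17136117 -0.13712586  0.1127    ]
railR [0.36539449 0.40670067 0.1127    ] [-0.17091691  0.14614985  0.1127    ]
[0.46950457 0.14498206 0.1       ] [-0.15206797 -0.13647989  0.1       ] [-0.15161848  0.14806865  0.1       ]
[423.74258193 149.57130058] [ 81.29722591 150.10678449] [387.26694144  91.33990953] [117.7918399  91.8250245]
[ 0.01697879 -0.05079699  0.        ]
[ 0.01592036 -0.0476304   0.        ]
```

Run:
```python
from h import *
w=load('w1'); t=load('top0'); s=load('scene0')
for uv in [(118,104),(388,104)]: print(tocab(onz(w,*uv,0)))
big('w1',70,80,270,220,4,'c5'); big('w1',250,80,450,220,4,'c6')
```

```text
[-0.15688405 -0.15474483  0.        ]
[-0.15630283  0.15597854  0.        ]
```

View pics/c5.png

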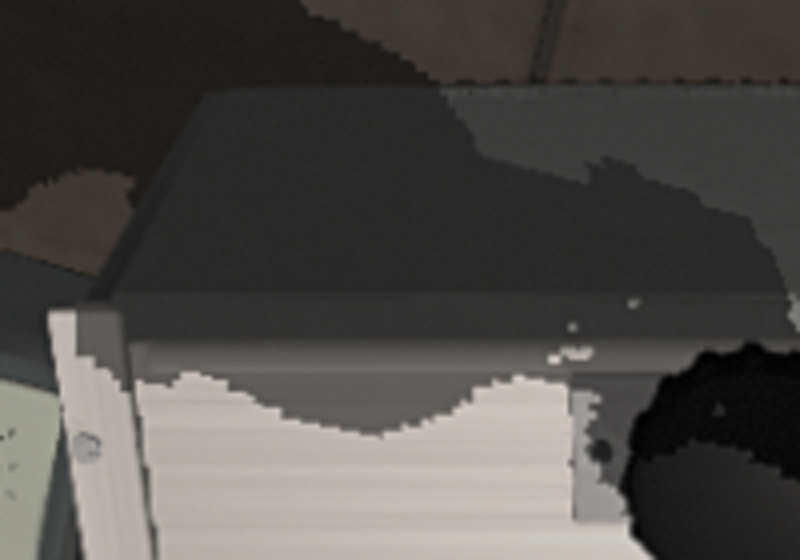

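View pics/c6.png

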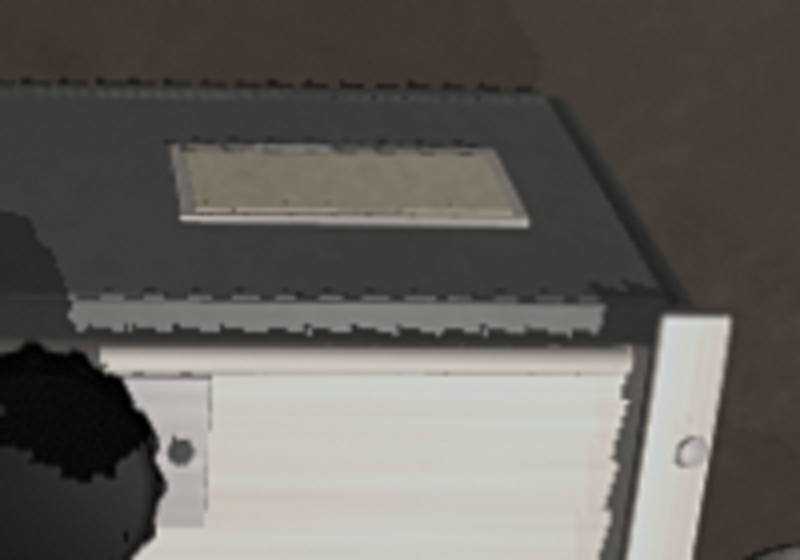

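Run:
```python
from h import *
w=load('w1'); t=load('top0'); s=load('scene0')
for a,b,z in [((121,103),(387,103.8),0),((92.5,155.5),(422.5,156),.1),((82,158),(433,159),.1127)]: print(z,tocab(onz(w,*a,z)),tocab(onz(w,*b,z)))
for p in [[0.3656,0.4064,0.1145],[0.4598,0.1291,0.1083],[0.6904,0.5156,0.3223],[0.7799,0.2397,0.3224],[.5546,.4524,.2305],[.6372,.2043,.229]]: print(tocab(p))
# front-right bottom corner in scene & others
print(proj(s,cab(-.172,-.15,0)),proj(s,cab(.172,-.15,0)),proj(s,cab(-.172,.15,0)))
print(proj(s,cab(-.160,-.146,0)),proj(s,cab(.172,-.15,0)),proj(s,cab(-.16,.154,0)))
```

```text
0 [-0.15807652 -0.15080578  0.        ] [-0.15653519  0.15471802  0.        ]
0.1 [-0.16357009 -0.14383263  0.1       ] [-0.16252894  0.15357596  0.1       ]
0.1127 [-0.17148339 -0.14508994  0.1127    ] [-0.16990205  0.15468984  0.1127    ]
[-0.17081804  0.14579934  0.1145    ]
[-0.16998567 -0.14706281  0.1083    ]
[0.17184749 0.14569766 0.3223    ]
[ 0.16867189 -0.1443385   0.3224    ]
[0.02298232 0.12911337 0.2305    ]
[ 0.02213418 -0.13237401  0.229     ]
[223.96267711 220.85075086] [274.42114336 184.36647135] [156.93964404 202.17477329]
[225.06795767 219.05997553] [274.42114336 184.36647135] [158.4273049  200.71242105]
```

Run:
```python
from h import *
big('scene0',145,160,265,220,6,'c7')
```

```text
(no output)
```

View pics/c7.png

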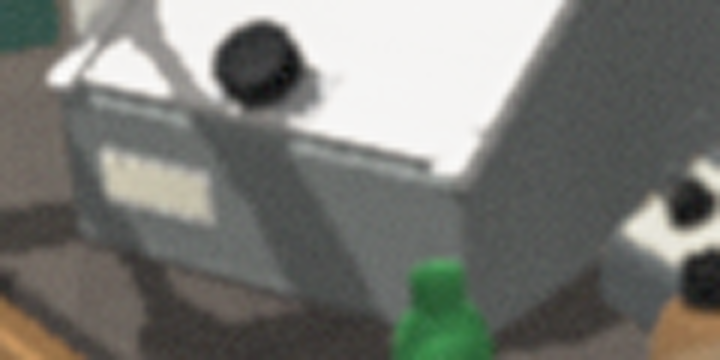

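```bash
cat >> h.py <<'E'
YAW=np.deg2rad(18.5); C0=np.array([.5812,.3296,0])
Rc=R.from_euler('z',YAW).as_matrix()
N=Rc@np.array([-np.sin(np.deg2rad(32)),0,np.cos(np.deg2rad(32))]); U=Rc@np.array([np.cos(np.deg2rad(32)),0,np.sin(np.deg2rad(32))])
E
python3 - <<'E'
from h import *
k=np.array([.4295,.2775,.143]); print(tocab(k))
print(rel(k+.03*N,Rk(0)));print(rel(k-.014*N,Rk(0)))
E
```

```text
[-0.16039227 -0.00127255  0.143     ]
[ 4.700e-03 -2.300e-03  1.102e-01 -1.000e-04 -5.000e-04  7.000e-04]
[ 4.600e-03 -2.200e-03  1.982e-01 -1.000e-04 -5.000e-04  7.000e-04]
```

```bash
python3 -m handwheel '[[[0.005,-0.002,0.1,0,0,0],[0.005,-0.002,0.14,0,0,0],[0.005,-0.002,0.17,0,0,0],[0.005,-0.002,0.198,0,0,0],[0.005,-0.002,0.198,0,0,0]]]' -1
python3 -m handwheel '[[[0,0,0,0,0,0],[0,0,0,0,0,0],[0,0,0,0,0,0],[0,0,0,0,0,0],[0,0,0,0,0,0],[0,0,0,0,0,0]]]' 1
python3 - <<'E'
from h import *
st(); print(rel(np.array(sensors.observe()['eef_pos'])+.02*U,Rk(0)))
E
```

```text
clock: 1.7
eef_pos: [0.4354, 0.2815, 0.1293]
tool_rot: [0.56, 0.782, 0.222, 0.16]
force: [0.2, 0.5, 0.1]
opening: 0.0855
clock: 2.3
eef_pos: [0.4349, 0.2803, 0.1303]
tool_rot: [0.56, 0.782, 0.222, 0.16]
force: [-2.5, -7.8, 5.3]
opening: 0.0485
t 2.3 p [0.4349 0.2803 0.1303] q [0.5599 0.782  0.2219 0.1604] F [-2.4727 -7.7561  5.3296] M [-0.9352 -0.012  -0.4455] open 0.04853994328966475 j [ 0.5055  0.0828  2.2122 -0.3143  0.3138 -1.1203]
[-0.0002  0.04   -0.0002 -0.0024 -0.0002  0.0032]
```

```bash
python3 -m handwheel '[[[0,0.008,0,0,0,0],[0,0.016,0,0,0,0],[0,0.022,0,0,0,0],[0,0.022,0,0,0,0]]]' 1
python3 - <<'E'
from h import *
s=st(); print('up',(np.array(s['eef_pos'])-[.4349,.2803,.1303])@U, 'F up',np.array(s['force'])@U)
E
```

```text
clock: 2.7
eef_pos: [0.4412, 0.2822, 0.1345]
tool_rot: [0.56, 0.783, 0.219, 0.159]
force: [-4.6, -0.9, -2.7]
opening: 0.0481
t 2.7 p [0.4412 0.2822 0.1345] q [0.5605 0.7825 0.2195 0.1592] F [-4.5928 -0.8688 -2.6985] M [-0.1379  1.1002  0.2341] open 0.04808537126236359 j [ 0.5016  0.0853  2.1902 -0.2865  0.337  -1.1518]
up 0.007774156322183319 F up -5.357397890707146
```

```bash
python3 -m handwheel '[[[0,0.012,0,0,0,0],[0,0.02,0,0,0,0],[0,0.024,0,0,0,0]]]' 1
python3 - <<'E'
from h import *
s=st(); print('up',(np.array(s['eef_pos'])-[.4349,.2803,.1303])@U, 'F up',np.array(s['force'])@U)
cap('scene','s1'); big('scene0',150,80,290,220,3,'a');big('s1',150,80,290,220,3,'b')
cv2.imwrite('pics/ab1.png',np.hstack([cv2.imread('pics/a.png')[:,:390],cv2.imread('pics/b.png')[:,:390]]))
E
```

```text
clock: 3.0
eef_pos: [0.4483, 0.2845, 0.1392]
tool_rot: [0.561, 0.783, 0.217, 0.158]
force: [-5.6, 0.8, -2.8]
opening: 0.0484
t 3.0 p [0.4483 0.2845 0.1392] q [0.561  0.7831 0.2171 0.1579] F [-5.5762  0.7707 -2.8327] M [0.0657 1.2306 0.3444] open 0.048360185393333144 j [ 0.4973  0.0889  2.1657 -0.2604  0.3616 -1.1817]
up 0.01660992748882905 F up -5.77822168611532
```

View pics/ab1.png

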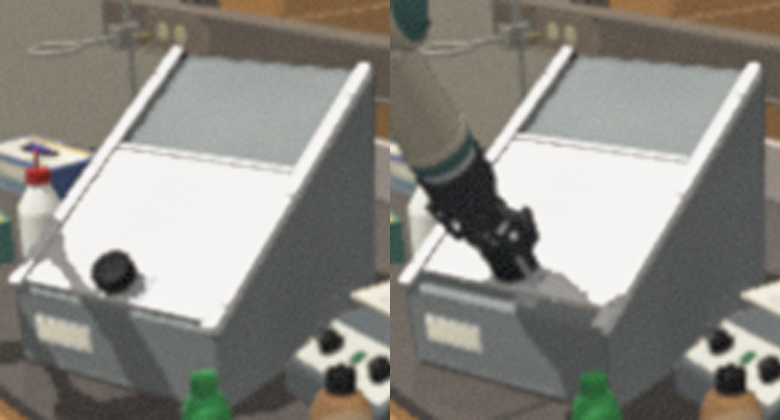

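Run:
```python
from h import *
s=sensors.observe(); p=np.array(s['eef_pos'])
for d in (.08,.156): print(rel(p+d*U,Rk(0)))
```

```text
[-0.0008  0.16   -0.0023 -0.0092  0.0008  0.0032]
[-0.0016  0.312  -0.0045 -0.0092  0.0008  0.0032]
```

```bash
python3 -m handwheel '[[[0,0.04,-0.001,-0.009,0,0.003],[0,0.09,-0.001,-0.009,0,0.003],[-0.001,0.14,-0.002,-0.009,0,0.003],[-0.001,0.19,-0.003,-0.009,0,0.003],[-0.001,0.24,-0.003,-0.009,0,0.003],[-0.001,0.28,-0.004,-0.009,0,0.003],[-0.001,0.3,-0.004,-0.009,0,0.003],[-0.001,0.31,-0.004,-0.009,0,0.003],[-0.001,0.318,-0.004,-0.009,0,0.003],[-0.001,0.322,-0.004,-0.009,0,0.003]]]' 1
python3 - <<'E'
from h import *
s=st(); print('up',(np.array(s['eef_pos'])-[.4349,.2803,.1303])@U, 'F up',np.array(s['force'])@U)
E
```

```text
clock: 4.05
eef_pos: [0.5736, 0.3259, 0.2216]
tool_rot: [0.563, 0.781, 0.218, 0.159]
force: [-14.4, -7.7, 1.6]
opening: 0.0482
t 4.05 p [0.5736 0.3259 0.2216] q [0.5626 0.7815 0.218  0.159 ] F [-14.3795  -7.7186   1.618 ] M [-0.7818  1.9809  0.0163] open 0.04816054379533517 j [ 0.4495  0.1737  1.8092 -0.1189  0.6195 -1.3664]
up 0.17217142185736828 F up -12.783884913237793
```

```bash
python3 -m handwheel '[[[0,-0.004,0,0,0,0],[0,-0.004,0,0,0,0],[0,-0.004,0,0,0,0],[0,-0.004,0,0,0,0]]]' -1
python3 -m handwheel '[[[0,0,-0.1,0,0,0],[0,0,-0.2,0,0,0],[0,-0.1,-0.28,0,0,0],[0,-0.2,-0.28,0,0,0],[0,-0.2,-0.28,0,0,0]]]' -1
python3 - <<'E'
from h import *
st(); cap('wrist','w2'); cap('top','t2')
big('t2',85,90,235,250,3,'c8')
E
```

```text
clock: 4.45
eef_pos: [0.5728, 0.3258, 0.2216]
tool_rot: [0.562, 0.781, 0.219, 0.16]
force: [-0.1, 1.1, 0.7]
opening: 0.0854
clock: 4.95
eef_pos: [0.4167, 0.2734, 0.286]
tool_rot: [0.563, 0.782, 0.216, 0.158]
force: [-0.1, 0.8, -0.2]
opening: 0.0855
t 4.95 p [0.4167 0.2734 0.286 ] q [0.5626 0.7821 0.2165 0.1581] F [-0.1348  0.8472 -0.2105] M [-0.0659  0.2545 -0.0163] open 0.08546815199300026 j [ 0.5163 -0.1274  1.9496 -0.1447  0.7908 -1.3041]
```

View pics/w2.png

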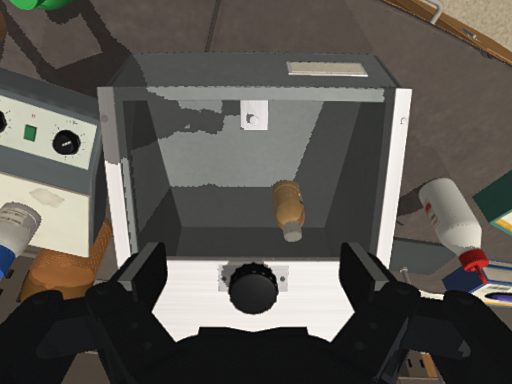

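View pics/c8.png

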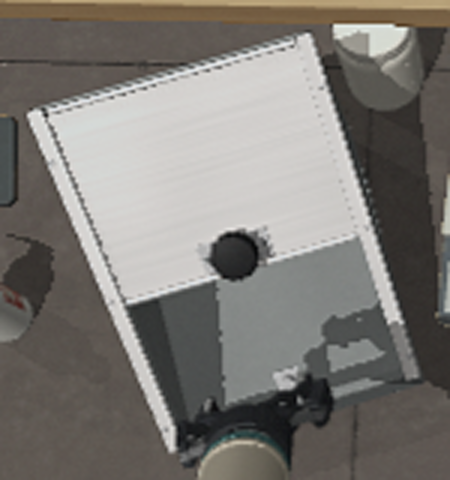

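Run:
```python
from h import *
w=load('w2')
print('stored',tocab(onz(w,291,235,.115)),tocab(onz(w,287,184,.02)))
print('hatch edge',tocab(onz(w,123,261,.2)),tocab(onz(w,392,262,.2)))
print('bracket tip',tocab(onz(w,243,129,.118)),tocab(onz(w,268,129,.118)))
print('floor/side edges',tocab(onz(w,183,255,.014)),tocab(onz(w,345,258,.014)))
print('sill',tocab(onz(w,120,95,.1)),tocab(onz(w,390,95,.1)))
# back corners
print(proj(w,cab(.166,.144,.014)),proj(w,cab(-.02,.13,.2)))
print(cab(-.085,.065,0),cab(-.085,-.065,0))
for n,p in dict(small=[.4665,-.2785,.18],large=[.4765,-.0505,.2]).items(): print(n,rel(p,Rd(90)))
```

```text
stored [0.05327252 0.05607151 0.115     ] [0.03932809 0.05607347 0.02      ]
hatch edge [-0.0119715  -0.15126175  0.2       ] [-0.01152832  0.1602438   0.2       ]
bracket tip [-0.13546009 -0.01144811  0.118     ] [-0.13554274  0.01416893  0.118     ]
floor/side edges [ 0.27459939 -0.1621239   0.014     ] [0.28602741 0.21379518 0.014     ]
sill [-0.16491748 -0.13602188  0.1       ] [-0.16566229  0.13709188  0.1       ]
[324.7281479  226.82135177] [368.62132743 258.37938541]
[0.47996769 0.36427014 0.        ] [0.52121729 0.24098807 0.        ]
small [-1.0788 -0.3406  0.0498  0.3464 -0.0546  0.201 ]
large [-0.6529 -0.1793  0.0999  0.3464 -0.0546  0.201 ]
```

```bash
python3 -m handwheel '[[[-0.65,-0.18,0.1,0.346,-0.055,0.2],[-0.65,-0.18,0.1,0.346,-0.055,0.2],[-0.65,-0.18,0.1,0.346,-0.055,0.2],[-0.65,-0.18,0.1,0.346,-0.055,0.2],[-0.65,-0.18,0.1,0.346,-0.055,0.2],[-0.65,-0.18,0.1,0.346,-0.055,0.2],[-0.65,-0.18,0.1,0.346,-0.055,0.2],[-0.65,-0.18,0.1,0.346,-0.055,0.2],[-0.65,-0.18,0.1,0.346,-0.055,0.2]]]' -1
python3 - <<'E'
from h import *
st(); d=cap('wrist','w3'); print(proj(d,[.4765,-.0505,.121]))
E
```

```text
clock: 5.95
eef_pos: [0.4781, -0.0507, 0.1995]
tool_rot: [0.708, 0.707, 0.0, 0.001]
force: [0.8, 0.5, -0.3]
opening: 0.0855
t 5.95 p [ 0.4781 -0.0507  0.1995] q [0.7077 0.7066 0.0005 0.0009] F [ 0.8329  0.51   -0.3115] M [-0.011   0.0096 -0.0296] open 0.08546867655434737 j [-0.2504  0.1544  1.75   -0.0001  1.2351 -1.8196]
[252.8306 202.0848]
```

View pics/w3.png

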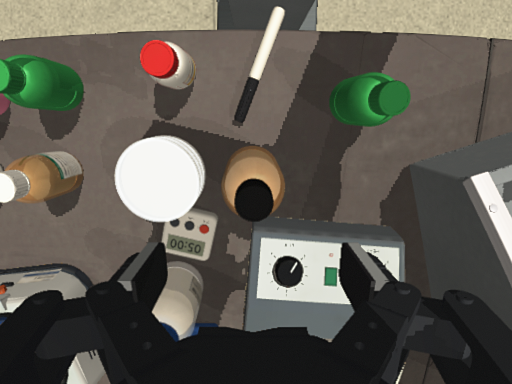

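Run:
```python
from h import *
d=load('w3'); a=onz(d,254,199,.121); print('cap',a,'w/small',onz(d,12,186,.101))
p=[(a[0]+.4765)/2,(a[1]-.0505)/2,.098]; print(p,rel(p,Rd(90)))
```

```text
cap [ 0.47396254 -0.04957777  0.121     ] w/small [ 0.4677394  -0.26486675  0.101     ]
[np.float64(0.4752312714678828), np.float64(-0.0500388833352344), 0.098] [-8.000e-04 -5.100e-03  2.038e-01  1.400e-03  3.000e-04  2.000e-04]
```

```bash
python3 -m handwheel '[[[0.001,-0.006,0.09,0,0,0],[0.001,-0.006,0.16,0,0,0],[0.001,-0.006,0.204,0,0,0],[0.001,-0.006,0.204,0,0,0]]]' -1
python3 -m handwheel '[[[0,0,0,0,0,0],[0,0,0,0,0,0],[0,0,0,0,0,0],[0,0,0,0,0,0],[0,0,0,0,0,0],[0,0,0,0,0,0],[0,0,0,0,0,0]]]' 1
python3 - <<'E'
from h import *
st(); cap('wrist','w4')
E
```

```text
clock: 6.4
eef_pos: [0.4732, -0.0472, 0.0959]
tool_rot: [0.706, 0.708, -0.001, -0.001]
force: [0.0, 0.2, 0.5]
opening: 0.0856
clock: 7.1
eef_pos: [0.4746, -0.0479, 0.0978]
tool_rot: [0.706, 0.708, 0.0, 0.001]
force: [-0.7, -1.1, 5.5]
opening: 0.0356
t 7.1 p [ 0.4746 -0.0479  0.0978] q [0.7061 0.7081 0.0003 0.0006] F [-0.669  -1.1093  5.5268] M [-0.1671  0.1314  0.0269] open 0.035564898476753225 j [-0.2465  0.2494  1.9122 -0.0002  0.9787 -1.8199]
```

View pics/w4.png

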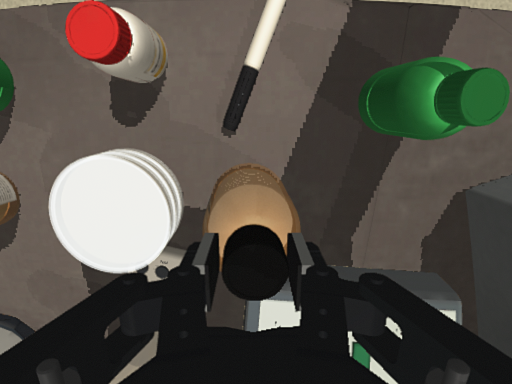

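```bash
python3 -m handwheel '[[[0,0,-0.004,0,0,0],[0,0,-0.004,0,0,0],[0,0,-0.004,0,0,0]]]' 1
python3 -m handwheel '[[[0,0,-0.02,0,0,0],[0,0,-0.04,0,0,0],[0,0,-0.04,0,0,0]]]' 1
python3 - <<'E'
from h import *
st(); cap('scene','s5'); big('s5',190,120,390,270,4,'c9')
E
```

```text
clock: 7.45
eef_pos: [0.4745, -0.0479, 0.0999]
tool_rot: [0.706, 0.708, 0.0, 0.001]
force: [-0.2, 0.7, -2.4]
opening: 0.0357
clock: 7.75
eef_pos: [0.4759, -0.0482, 0.1216]
tool_rot: [0.706, 0.708, 0.001, 0.002]
force: [0.5, -0.0, -3.4]
opening: 0.0355
t 7.75 p [ 0.4759 -0.0482  0.1216] q [0.7062 0.708  0.0013 0.0022] F [ 0.4542 -0.0115 -3.388 ] M [ 0.0271 -0.0702 -0.0167] open 0.035507678709547796 j [-0.2465  0.2219  1.8788 -0.      1.0358 -1.8199]
```

View pics/c9.png

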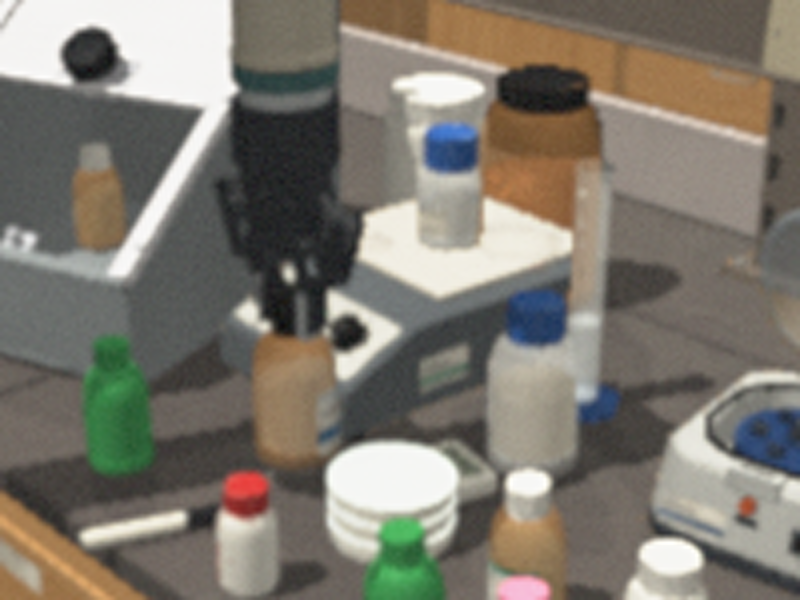

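Run:
```python
from h import *
p=cab(-.083,.075,.31); print(p,rel(p,Rd(108.5)))
```

```text
[0.47869129 0.37438799 0.31      ] [ 0.8445  0.0102 -0.3789  0.0023  0.001  -0.2039]
```

```bash
python3 -m handwheel '[[[0,0,-0.08,0,0,0],[0,0,-0.18,0,0,0],[0,0,-0.28,0,0,-0.05],[0.06,0.001,-0.36,0,0,-0.1],[0.14,0.002,-0.379,0,0,-0.15],[0.22,0.003,-0.379,0,0,-0.2],[0.3,0.004,-0.379,0,0,-0.204],[0.38,0.005,-0.379,0,0,-0.204],[0.46,0.006,-0.379,0,0,-0.204],[0.54,0.007,-0.379,0,0,-0.204],[0.62,0.008,-0.379,0,0,-0.204],[0.7,0.009,-0.379,0,0,-0.204]]]' 1
python3 - <<'E'
from h import *
p=cab(-.083,.075,.31); print(rel(p,Rd(108.5)));st()
E
```

```text
clock: 9.0
eef_pos: [0.4778, 0.3037, 0.3097]
tool_rot: [0.584, 0.812, 0.0, 0.002]
force: [1.0, -0.8, -1.7]
opening: 0.0354
[ 0.1334  0.0467 -0.0007  0.0017  0.0016  0.0003]
t 9.0 p [0.4778 0.3037 0.3097] q [0.5841 0.8117 0.0004 0.0018] F [ 1.0204 -0.7866 -1.7063] M [-0.0512 -0.0178 -0.0289] open 0.03542292176617048 j [ 0.4451  0.2283  1.3794 -0.0028  1.5315 -1.4488]
```

```bash
python3 -m handwheel '[[[0.07,0.025,0,0,0,0],[0.134,0.047,0,0,0,0],[0.134,0.047,0,0,0,0],[0.134,0.047,0,0,0,0]]]' 1
python3 - <<'E'
from h import *
s=st(); print(tocab(s['eef_pos'])); print(rel(cab(-.083,.075,.122),Rd(108.5)))
cap('wrist','w6'); cap('scene','s6'); big('s6',120,60,300,210,4,'c10')
E
```

```text
clock: 9.4
eef_pos: [0.4782, 0.375, 0.3087]
tool_rot: [0.583, 0.812, -0.001, 0.002]
force: [0.1, -0.6, -2.5]
opening: 0.0357
t 9.4 p [0.4782 0.375  0.3087] q [ 0.5834  0.8122 -0.0008  0.0017] F [ 0.1129 -0.6229 -2.4691] M [-0.0208  0.0426  0.0439] open 0.03567989505892996 j [ 0.5528  0.296   1.2879 -0.0037  1.5579 -1.3429]
[-0.0832  0.0757  0.3087]
[-0.0001  0.0002  0.3734  0.0004  0.0023  0.0013]
```

View pics/w6.png

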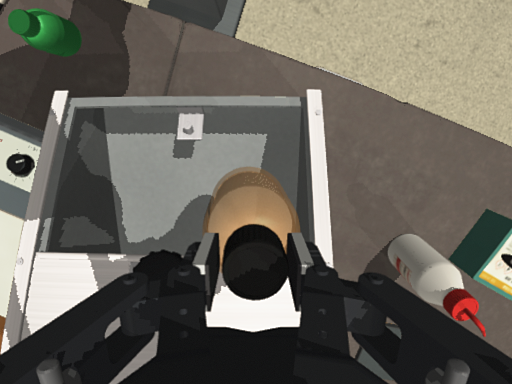

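View pics/c10.png

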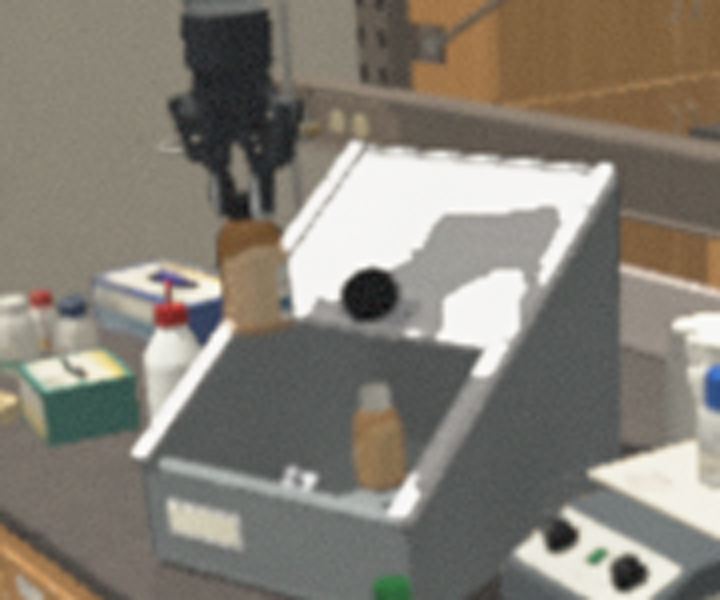

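Run:
```python
from h import *
s=load('s6'); w=load('w2')
f=lambda p:(proj(s,p)-[120,60])*4
print(f(cab(.046,.056,.014)),f(cab(.046,.056,.115)),f(cab(-.122,0,.118)),f(cab(-.166,.14,.1)))
print(tri((s,120+375/4,60+390/4),(w,291,235)),tocab(tri((s,120+375/4,60+390/4),(w,291,235))[0]))
```

```text
[373.68025198 486.84245994] [366.55748618 389.91845886] [301.11775766 453.61228951] [149.97344252 462.35595638]
(array([0.62032653, 0.40291898, 0.11011867]), [0.0001758467320191178, 0.0001758467320192462]) [0.06036907 0.05711509 0.11011867]
```

```bash
python3 -m handwheel '[[[0,0,0.06,0,0.002,0.001],[0,0,0.13,0,0.002,0.001],[0,0,0.2,0,0.002,0.001],[0,0,0.26,0,0.002,0.001],[0,0,0.31,0,0.002,0.001],[0,0,0.35,0,0.002,0.001],[0,0,0.376,0,0.002,0.001],[0,0,0.376,0,0.002,0.001]]]' 1
python3 - <<'E'
from h import *
s=st(); print(tocab(s['eef_pos']))
E
```

```text
clock: 10.3
eef_pos: [0.4782, 0.3716, 0.1198]
tool_rot: [0.585, 0.811, -0.001, -0.0]
force: [0.1, -0.0, -2.2]
opening: 0.0358
t 10.3 p [0.4782 0.3716 0.1198] q [ 0.5854  0.8107 -0.0012 -0.0001] F [ 0.1124 -0.034  -2.1771] M [-0.0403  0.0577  0.0067] open 0.03582511628416472 j [ 0.5463  0.4014  1.6041 -0.001   1.1383 -1.3441]
[-0.0843  0.0725  0.1198]
```

```bash
python3 -m handwheel '[[[0,0,0.006,0,0,0],[0,0,0.01,0,0,0],[0,0,0.013,0,0,0],[0,0,0.013,0,0,0]]]' 1
python3 - <<'E'
from h import *
s=st()
E
```

```text
clock: 10.7
eef_pos: [0.4784, 0.3718, 0.1138]
tool_rot: [0.585, 0.811, -0.001, 0.0]
force: [0.6, 0.6, -3.0]
opening: 0.0357
t 10.7 p [0.4784 0.3718 0.1138] q [ 0.5854  0.8107 -0.0008  0.0001] F [ 0.6496  0.593  -3.0238] M [-0.0495  0.0802 -0.0123] open 0.03572081615285749 j [ 0.5463  0.4067  1.6122 -0.0009  1.1242 -1.3441]
```

```bash
python3 -m handwheel '[[[0,0,0.003,0,0,0],[0,0,0.005,0,0,0],[0,0,0.005,0,0,0]]]' 1
```

```text
clock: 11.0
eef_pos: [0.4794, 0.3723, 0.1122]
tool_rot: [0.585, 0.811, 0.0, 0.001]
force: [1.1, -0.4, 2.4]
opening: 0.0355
```

```bash
python3 -m handwheel '[[[0,0,0,0,0,0],[0,0,0,0,0,0],[0,0,0,0,0,0],[0,0,0,0,0,0]]]' -0.3
python3 -m handwheel '[[[0,0,-0.03,0,0,0],[0,0,-0.08,0,0,0],[0,0,-0.17,0,0,0],[0,0,-0.26,0,0,0],[0,0,-0.34,0,0,0],[0,0,-0.34,0,0,0]]]' -0.3
python3 - <<'E'
from h import *
s=st(); cap('wrist','w7'); print(rel([.4665,-.2785,.2],Rd(90)))
E
```

```text
clock: 11.4
eef_pos: [0.4792, 0.3723, 0.1122]
tool_rot: [0.585, 0.811, 0.0, 0.001]
force: [-0.3, -0.9, 0.3]
opening: 0.0556
clock: 12.0
eef_pos: [0.4816, 0.374, 0.2891]
tool_rot: [0.585, 0.811, 0.006, 0.003]
force: [0.1, 0.3, -0.9]
opening: 0.0555
t 12.0 p [0.4816 0.374  0.2891] q [0.5853 0.8108 0.0063 0.0031] F [ 0.1418  0.2748 -0.9098] M [-0.0242 -0.0419  0.0059] open 0.055523525412386726 j [ 0.5468  0.2965  1.3341 -0.0009  1.497  -1.3443]
[-1.2285 -0.4379  0.1667  0.0051 -0.0015  0.2039]
```

View pics/w7.png

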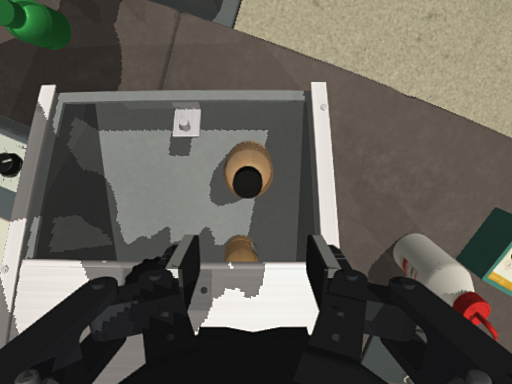

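```bash
python3 -m handwheel '[[[-0.1,-0.036,0,0.005,0,0.1],[-0.2,-0.071,0,0.005,0,0.2],[-0.3,-0.107,0,0.005,0,0.204],[-0.4,-0.143,0,0.005,0,0.204],[-0.5,-0.178,0,0.005,0,0.204],[-0.6,-0.214,0,0.005,0,0.204],[-0.7,-0.25,0,0.005,0,0.204],[-0.8,-0.285,0,0.005,0,0.204],[-0.9,-0.321,0.02,0.005,0,0.204],[-1,-0.356,0.06,0.005,0,0.204],[-1,-0.356,0.1,0.005,0,0.204],[-1,-0.356,0.12,0.005,0,0.204]]]' -1
python3 - <<'E'
from h import *
s=st(); print(rel([.4665,-.2785,.19],Rd(90)))
E
```

```text
clock: 13.25
eef_pos: [0.4669, -0.1602, 0.2197]
tool_rot: [0.709, 0.705, -0.001, -0.004]
force: [0.7, 1.2, -1.4]
opening: 0.085
t 13.25 p [ 0.4669 -0.1602  0.2197] q [ 0.709   0.7052 -0.0011 -0.0036] F [ 0.7272  1.2335 -1.4499] M [-0.0182  0.0317 -0.008 ] open 0.08502491478805303 j [-0.4717  0.1647  1.6846  0.0001  1.2998 -2.0372]
[-0.2368  0.0008  0.0585 -0.0042 -0.0022 -0.0034]
```

```bash
python3 -m handwheel '[[[-0.1,0.001,0.03,-0.004,-0.002,-0.003],[-0.18,0.001,0.058,-0.004,-0.002,-0.003],[-0.236,0.001,0.058,-0.004,-0.002,-0.003],[-0.236,0.001,0.058,-0.004,-0.002,-0.003]]]' -1
python3 - <<'E'
from h import *
s=st(); d=cap('wrist','w8'); print(proj(d,[.4665,-.2785,.101]))
E
```

```text
clock: 13.65
eef_pos: [0.4663, -0.2802, 0.1884]
tool_rot: [0.708, 0.706, -0.001, -0.001]
force: [0.2, 0.5, 0.1]
opening: 0.0852
t 13.65 p [ 0.4663 -0.2802  0.1884] q [ 0.7083  0.7059 -0.0005 -0.0013] F [0.2015 0.4732 0.148 ] M [ 0.0159  0.0159 -0.0256] open 0.08517680854598336 j [-0.6686  0.2589  1.6394 -0.0007  1.2459 -2.2357]
[254.5295 201.479 ]
```

View pics/w8.png

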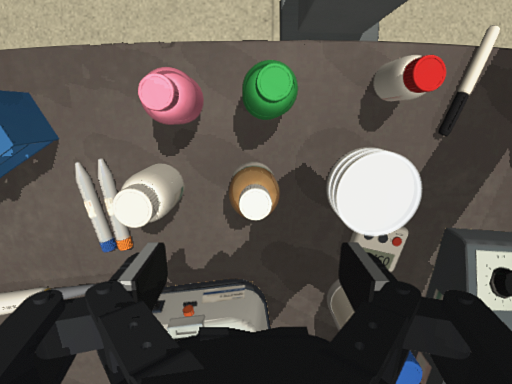

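```bash
python3 -m handwheel '[[[0.003,0,0.09,0,0,0],[0.003,0,0.16,0,0,0],[0.003,0,0.215,0,0,0],[0.003,0,0.215,0,0,0],[0.003,0,0.215,0,0,0]]]' -1
python3 -m handwheel '[[[0,0,0,0,0,0],[0,0,0,0,0,0],[0,0,0,0,0,0],[0,0,0,0,0,0],[0,0,0,0,0,0],[0,0,0,0,0,0],[0,0,0,0,0,0],[0,0,0,0,0,0]]]' 1
python3 -m handwheel '[[[0,0,-0.003,0,0,0],[0,0,-0.003,0,0,0]]]' 1
python3 -m handwheel '[[[0,0,-0.02,0,0,0],[0,0,-0.04,0,0,0],[0,0,-0.04,0,0,0]]]' 1
python3 - <<'E'
from h import *
st(); cap('wrist','w9'); cap('scene','s9'); big('s9',190,120,390,320,3,'c11'); print(rel(cab(-.083,-.075,.31),Rd(108.5)))
E
```

```text
clock: 14.2
eef_pos: [0.4661, -0.2748, 0.0816]
tool_rot: [0.708, 0.707, 0.0, -0.002]
force: [-0.7, -0.1, 0.4]
opening: 0.0856
clock: 15.0
eef_pos: [0.4668, -0.2757, 0.0829]
tool_rot: [0.708, 0.707, 0.0, -0.001]
force: [-1.1, -0.0, 5.8]
opening: 0.0276
clock: 15.2
eef_pos: [0.4667, -0.2757, 0.0845]
tool_rot: [0.708, 0.707, 0.0, -0.001]
force: [-0.0, -0.9, -1.5]
opening: 0.0274
clock: 15.5
eef_pos: [0.4678, -0.2765, 0.1062]
tool_rot: [0.708, 0.707, 0.001, 0.001]
force: [-0.2, -0.3, -0.9]
opening: 0.0273
t 15.5 p [ 0.4678 -0.2765  0.1062] q [0.7077 0.7065 0.0007 0.0007] F [-0.2448 -0.2778 -0.8538] M [-0.0236  0.0211 -0.065 ] open 0.02733819743191552 j [-0.6627  0.3287  1.7634  0.0014  1.048  -2.2325]
[ 1.0168  0.117  -0.4085  0.0001 -0.0009 -0.2066]
```

View pics/c11.png

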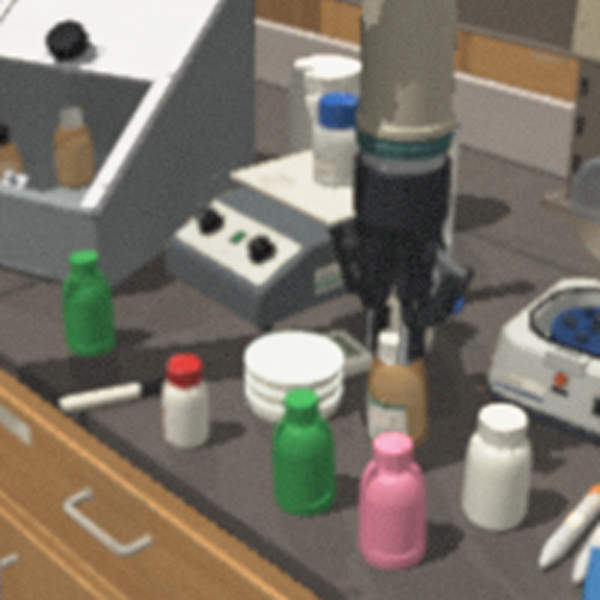

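View pics/w9.png

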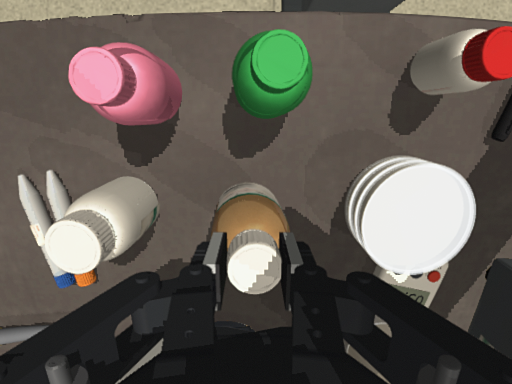

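```bash
python3 -m handwheel '[[[0,0,-0.08,0,0,0],[0,0,-0.18,0,0,0],[0,0,-0.28,0,0,0],[0.06,0.007,-0.36,0,0,-0.05],[0.14,0.016,-0.408,0,0,-0.1],[0.23,0.026,-0.408,0,0,-0.15],[0.32,0.037,-0.408,0,0,-0.2],[0.41,0.047,-0.408,0,0,-0.207],[0.5,0.058,-0.408,0,0,-0.207],[0.59,0.068,-0.408,0,0,-0.207],[0.68,0.078,-0.408,0,0,-0.207],[0.76,0.088,-0.408,0,0,-0.207]]]' 1
python3 - <<'E'
from h import *
p=cab(-.083,-.075,.31); print(rel(p,Rd(108.5)));st()
E
```

```text
clock: 16.8
eef_pos: [0.5111, 0.1059, 0.3092]
tool_rot: [0.584, 0.812, 0.001, -0.001]
force: [0.3, -0.6, -2.0]
opening: 0.0271
[ 0.2296  0.1092 -0.0011 -0.     -0.0011  0.0008]
t 16.8 p [0.5111 0.1059 0.3092] q [ 0.5837  0.8119  0.0005 -0.0007] F [ 0.3438 -0.6275 -1.9822] M [-0.0191 -0.0439 -0.031 ] open 0.02712684146505531 j [ 0.0698  0.1603  1.4684  0.0017  1.5133 -1.8252]
```

```bash
python3 -m handwheel '[[[0.08,0.038,0,0,0,0],[0.16,0.076,0,0,0,0],[0.23,0.109,0,0,0,0],[0.23,0.109,0,0,0,0],[0.23,0.109,0,0,0,0]]]' 1
python3 - <<'E'
from h import *
s=st(); print(tocab(s['eef_pos'])); print(rel(cab(-.083,-.075,.11),Rd(108.5)))
cap('wrist','w10')
E
```

```text
clock: 17.3
eef_pos: [0.5256, 0.2329, 0.3086]
tool_rot: [0.583, 0.813, -0.001, -0.001]
force: [0.6, -1.0, -1.6]
opening: 0.027
t 17.3 p [0.5256 0.2329 0.3086] q [ 0.5829  0.8126 -0.0005 -0.0011] F [ 0.6484 -1.0447 -1.5851] M [-0.0357  0.017  -0.0203] open 0.027020813429266637 j [ 0.2953  0.2448  1.36    0.0011  1.5389 -1.6018]
[-0.0834 -0.0741  0.3086]
[-0.0022  0.0016  0.3971 -0.0013 -0.0007  0.0021]
```

View pics/w10.png

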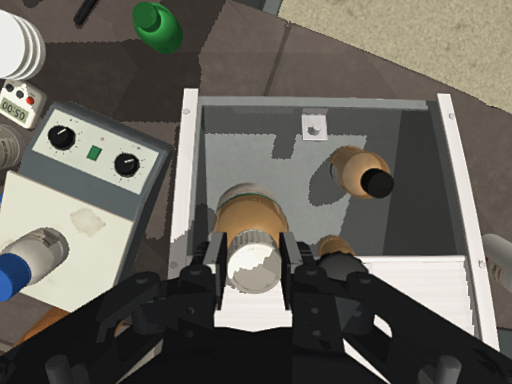

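```bash
python3 -m handwheel '[[[-0.001,0.001,0.06,0,0,0.002],[-0.001,0.001,0.13,0,0,0.002],[-0.001,0.001,0.2,0,0,0.002],[-0.001,0.001,0.27,0,0,0.002],[-0.001,0.001,0.33,0,0,0.002],[-0.001,0.001,0.375,0,0,0.002],[-0.001,0.001,0.4,0,0,0.002],[-0.001,0.001,0.402,0,0,0.002]]]' 1
python3 -m handwheel '[[[0,0,0.006,0,0,0],[0,0,0.009,0,0,0],[0,0,0.011,0,0,0],[0,0,0.011,0,0,0]]]' 1
python3 - <<'E'
from h import *
s=st(); print(tocab(s['eef_pos']))
E
```

```text
clock: 18.15
eef_pos: [0.525, 0.2302, 0.1065]
tool_rot: [0.585, 0.811, -0.002, -0.002]
force: [-0.1, 0.9, -1.4]
opening: 0.0276
clock: 18.55
eef_pos: [0.5253, 0.2303, 0.1016]
tool_rot: [0.585, 0.811, -0.001, -0.001]
force: [0.6, -0.6, -1.3]
opening: 0.0273
t 18.55 p [0.5253 0.2303 0.1016] q [ 0.5854  0.8108 -0.0014 -0.0014] F [ 0.6402 -0.5744 -1.2942] M [-0.0605 -0.0117 -0.0045] open 0.02732320024252161 j [ 0.2915  0.3761  1.699   0.0007  1.0704 -1.5998]
[-0.0845 -0.0764  0.1016]
```

```bash
python3 -m handwheel '[[[0,0,0.003,0,0,0],[0,0,0.006,0,0,0],[0,0,0.006,0,0,0]]]' 1
```

```text
clock: 18.85
eef_pos: [0.5252, 0.2304, 0.0985]
tool_rot: [0.585, 0.811, -0.001, -0.002]
force: [-0.1, 0.8, -2.1]
opening: 0.0274
```

```bash
python3 -m handwheel '[[[0,0,0.002,0,0,0],[0,0,0.004,0,0,0],[0,0,0.004,0,0,0]]]' 1
```

```text
clock: 19.15
eef_pos: [0.5253, 0.2304, 0.097]
tool_rot: [0.585, 0.811, -0.001, -0.001]
force: [-1.3, -0.1, 2.5]
opening: 0.0275
```

Contact. I'll release and retreat.

```bash
python3 -m handwheel '[[[0,0,0,0,0,0],[0,0,0,0,0,0],[0,0,0,0,0,0],[0,0,0,0,0,0]]]' -0.2
python3 -m handwheel '[[[0,0,-0.03,0,0,0],[0,0,-0.08,0,0,0],[0,0,-0.17,0,0,0],[0,0,-0.26,0,0,0],[0,0,-0.34,0,0,0],[0,0,-0.42,0,0,0],[0,0,-0.42,0,0,0]]]' -0.2
python3 - <<'E'
from h import *
s=st(); cap('wrist','w11'); cap('scene','s11'); big('s11',120,60,300,210,4,'c12')
k0=np.array([.5728,.3258,.2216]);  # TCP where released
print(rel(k0+.10*N-.06*U,Rk(0)), rel(k0+.09*N,Rk(0)))
E
```

```text
clock: 19.55
eef_pos: [0.5253, 0.2304, 0.0969]
tool_rot: [0.585, 0.811, -0.001, -0.001]
force: [-0.0, -0.2, 0.5]
opening: 0.0514
clock: 20.25
eef_pos: [0.5289, 0.2314, 0.3135]
tool_rot: [0.585, 0.811, 0.004, 0.002]
force: [0.1, 0.4, 0.5]
opening: 0.0514
t 20.25 p [0.5289 0.2314 0.3135] q [0.5853 0.8108 0.0038 0.0025] F [0.1199 0.3614 0.5319] M [ 0.0029 -0.0102 -0.0245] open 0.051374055517572785 j [ 0.2915  0.2409  1.3536  0.0007  1.538  -1.5997]
[ 0.1509 -0.0595  0.0664 -0.3565  0.0001 -0.0017] [ 0.1512  0.0528  0.0196 -0.3565  0.0001 -0.0017]
```

View pics/w11.png

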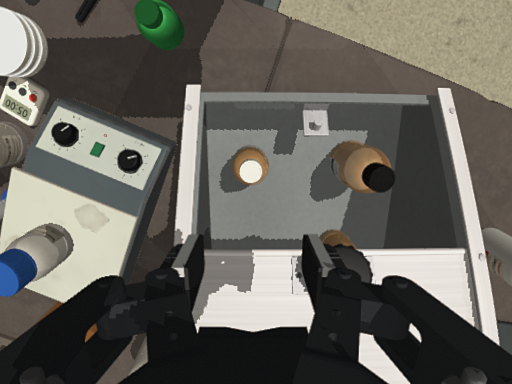

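View pics/c12.png

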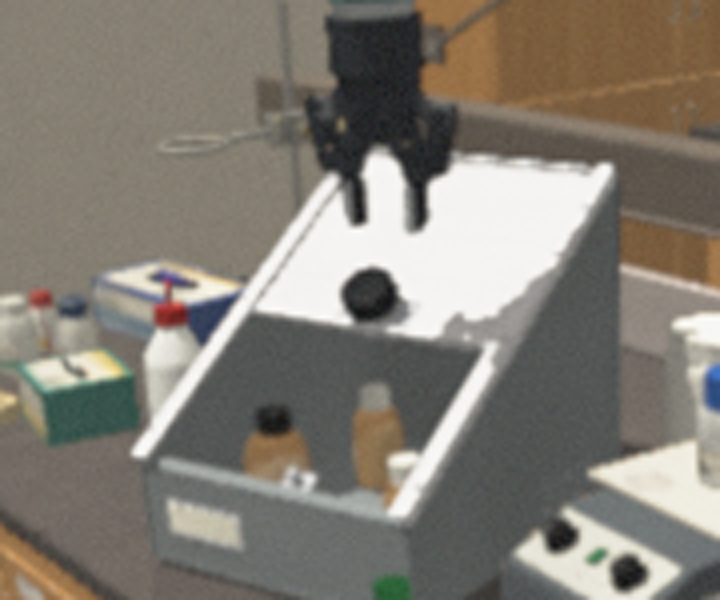

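```bash
python3 -m handwheel '[[[0.05,0.018,0,-0.1,0,0],[0.1,0.035,0,-0.2,0,0],[0.151,0.053,0.02,-0.3,0,0],[0.151,0.053,0.02,-0.357,0,-0.002],[0.151,0.053,0.02,-0.357,0,-0.002],[0.151,0.053,0.02,-0.357,0,-0.002]]]' -1
python3 - <<'E'
from h import *
s=st(); cap('wrist','w12')
k0=np.array([.5728,.3258,.2216]); print(rel(k0,Rk(0)))
E
```

```text
clock: 20.95
eef_pos: [0.5271, 0.3104, 0.2966]
tool_rot: [0.561, 0.781, 0.223, 0.16]
force: [0.0, 1.1, -0.1]
opening: 0.0857
t 20.95 p [0.5271 0.3104 0.2966] q [0.5615 0.7807 0.2225 0.1605] F [ 0.0329  1.0606 -0.1397] M [-0.089   0.1895 -0.0057] open 0.08567636707570331 j [ 0.4625  0.0405  1.7728 -0.1049  0.7795 -1.3782]
[ 0.0006 -0.0029  0.1791  0.0004  0.0001  0.    ]
```

View pics/w12.png

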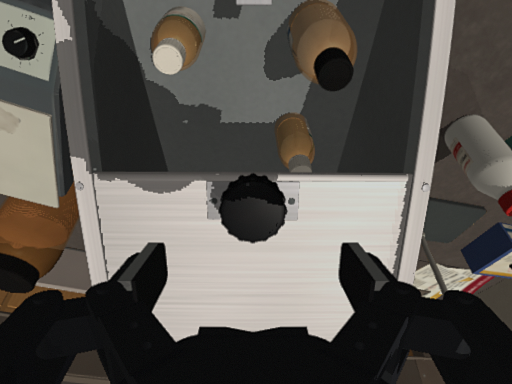

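```bash
python3 -m handwheel '[[[0,-0.002,0.08,0,0,0],[0,-0.002,0.14,0,0,0],[0,-0.002,0.178,0,0,0],[0,-0.002,0.178,0,0,0]]]' -1
python3 -m handwheel '[[[0,0,0,0,0,0],[0,0,0,0,0,0],[0,0,0,0,0,0],[0,0,0,0,0,0],[0,0,0,0,0,0]]]' 1
python3 - <<'E'
from h import *
s=st(); p=np.array(s['eef_pos']); print(rel(p-.1*U,Rk(0)),rel(p-.174*U,Rk(0)))
E
```

```text
clock: 21.4
eef_pos: [0.5755, 0.3252, 0.2198]
tool_rot: [0.563, 0.78, 0.222, 0.16]
force: [-0.8, -0.8, -0.8]
opening: 0.0854
clock: 21.9
eef_pos: [0.576, 0.3264, 0.2222]
tool_rot: [0.562, 0.78, 0.224, 0.161]
force: [-3.3, 3.6, 4.4]
opening: 0.0484
t 21.9 p [0.576  0.3264 0.2222] q [0.5623 0.7795 0.224  0.161 ] F [-3.2551  3.5984  4.3852] M [0.6601 0.3595 0.4434] open 0.04842049909864254 j [ 0.4468  0.1727  1.8155 -0.1161  0.601  -1.3677]
[-0.0004 -0.2    -0.0001  0.0003 -0.     -0.0012] [-0.0007 -0.348  -0.0002  0.0003 -0.     -0.0012]
```

```bash
python3 -m handwheel '[[[0,-0.03,0,0,0,-0.001],[0,-0.08,0,0,0,-0.001],[0,-0.13,0,0,0,-0.001],[0,-0.18,0,0,0,-0.001],[0,-0.23,0,0,0,-0.001],[0,-0.28,0,0,0,-0.001],[-0.001,-0.31,0,0,0,-0.001],[-0.001,-0.33,0,0,0,-0.001],[-0.001,-0.344,0,0,0,-0.001],[-0.001,-0.35,0,0,0,-0.001],[-0.001,-0.354,0,0,0,-0.001]]]' 1
python3 - <<'E'
from h import *
s=st(); p=np.array(s['eef_pos']); print('from up',(p-[.576,.3264,.2222])@U,'vs shut grip',(p-[.4349,.2803,.1303])@U,np.array(s['force'])@U)
E
```

```text
clock: 23.0
eef_pos: [0.4373, 0.2809, 0.1312]
tool_rot: [0.56, 0.78, 0.228, 0.163]
force: [11.4, 4.2, -3.9]
opening: 0.0482
t 23.0 p [0.4373 0.2809 0.1312] q [0.5602 0.7795 0.228  0.1629] F [11.3981  4.2007 -3.9085] M [ 0.1464 -0.9899 -0.0615] open 0.04818437383029319 j [ 0.5036  0.0828  2.2183 -0.331   0.2946 -1.1012]
from up -0.17205656546690423 vs shut grip 0.002524062250987912 8.225790357487613
```

```bash
python3 -m handwheel '[[[0,-0.012,0,0,0,0],[0,-0.012,0,0,0,0]]]' 1
python3 - <<'E'
from h import *
s=st(); p=np.array(s['eef_pos']); print('from up',(p-[.576,.3264,.2222])@U,np.array(s['force'])@U)
E
python3 -m handwheel '[[[0,0,0,0,0,0],[0,0,0,0,0,0],[0,0,0,0,0,0],[0,0,0,0,0,0]]]' -1
python3 -m handwheel '[[[0,0,-0.06,0,0,0],[0,0,-0.12,0,0,0],[0,0,-0.2,0,0,0],[0,-0.1,-0.3,0,0,0],[-0.1,-0.2,-0.35,0,0,0],[-0.1,-0.2,-0.35,0,0,0]]]' -1
python3 - <<'E'
from h import *
st(); cap('wrist','w13');cap('scene','s13');cap('top','t13')
big('s13',120,60,300,210,4,'c13')
E
```

```text
clock: 23.2
eef_pos: [0.4373, 0.281, 0.1312]
tool_rot: [0.559, 0.779, 0.232, 0.165]
force: [15.3, 0.4, -4.2]
opening: 0.0483
t 23.2 p [0.4373 0.281  0.1312] q [0.5587 0.7789 0.2319 0.1655] F [15.2714  0.4453 -4.2102] M [-0.3955 -1.2096 -0.4975] open 0.04830491395583689 j [ 0.5045  0.0819  2.2263 -0.3536  0.2793 -1.0798]
from up -0.1720164112057385 10.170373640977079
clock: 23.6
eef_pos: [0.4366, 0.2806, 0.1309]
tool_rot: [0.559, 0.779, 0.231, 0.165]
force: [-0.4, 1.4, 1.1]
opening: 0.0854
clock: 24.2
eef_pos: [0.2796, 0.1758, 0.2224]
tool_rot: [0.556, 0.781, 0.231, 0.165]
force: [0.9, -2.3, -0.2]
opening: 0.0852
t 24.2 p [0.2796 0.1758 0.2224] q [0.5557 0.7814 0.2313 0.1648] F [ 0.8672 -2.2569 -0.2041] M [-0.0838  0.2485 -0.0786] open 0.08521499422060581 j [ 0.3748 -0.4216  2.2953 -0.035   0.6926 -1.5101]
```

View pics/c13.png

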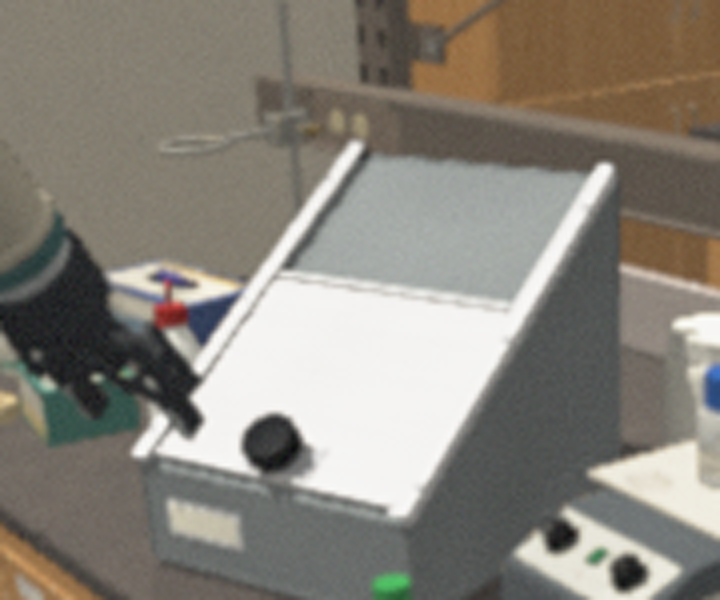

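View pics/w13.png

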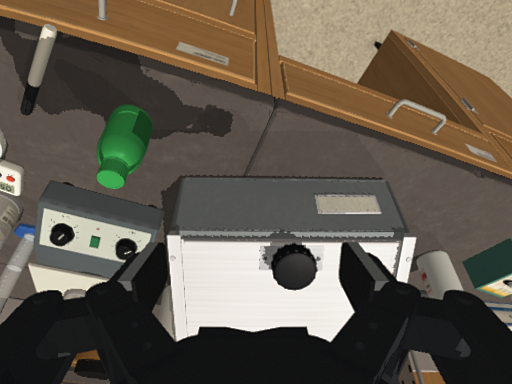

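View pics/t13.png

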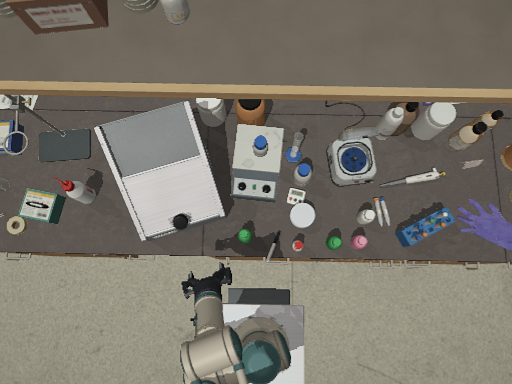

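Run:
```python
from h import *
a=cv2.imread('pics/top0.png').astype(int);b=cv2.imread('pics/t13.png').astype(int)
d=(abs(a-b).max(2)>50).astype('uint8'); n,l,s,c=cv2.connectedComponentsWithStats(d[:260])
for i in range(1,n):
    if s[i,4]>12: print(s[i],c[i])
for f in(a,b):
    m=(f.max(2)<45).astype('uint8'); m[:200]=0;m[232:]=0;m[:,:165]=0;m[:,200:]=0; ys,xs=np.nonzero(m); print('knob',xs.mean(),ys.mean(),len(xs))
```

```text
[269 207  14  12  98] [275.46938776 212.28571429]
[333 211  12   9  71] [338.91549296 215.01408451]
[131 215  45  22 295] [147.92542373 224.49152542]
[241 231   6   7  29] [243.79310345 234.24137931]
[266 243  10  17  53] [270.64150943 251.11320755]
knob 180.66666666666666 221.88690476190476 168
knob 180.5375 221.7375 160
```

Run:
```python
from h import *
for f in('top0','t13'): big(f,215,200,310,265,4,'z'+f)
cv2.imwrite('pics/cmp.png',np.vstack([cv2.imread('pics/ztop0.png'),cv2.imread('pics/zt13.png')]))
```

```text
(no output)
```

View pics/cmp.png

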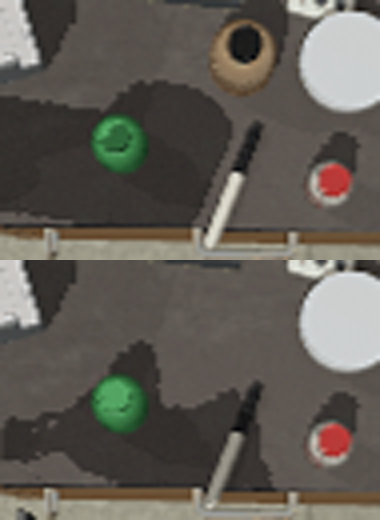

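The only differences here are shadows, and the bystanders have not moved. I'm handing in.

```bash
python3 -m handwheel '[[[0,0,0,0,0,0],[0,0,0,0,0,0],[0,0,0,0,0,0]]]'
python3 -c "
from bench import job
print(job.job_done())"
```

```text
clock: 24.65
eef_pos: [0.2817, 0.1744, 0.2227]
tool_rot: [0.56, 0.778, 0.232, 0.166]
force: [0.4, -0.2, -0.5]
opening: 0.0857
the job is handed in; nothing more can be done
None
```

Both amber bottles now stand upright on the cabinet floor beside the stored one, the hatch is shut again, and I handed the job in at about 25 s.

- **Hatch opening:** the gentle try showed the latch was off, so I never turned the knob. I slid the hatch 172 mm up to its stop.
- **Bottles:** I lifted each by its cap and lowered it until I felt the floor. The large bottle is at cabinet x ≈ -84, y ≈ +73 mm and the small one at x ≈ -84, y ≈ -76 mm. The last look inside before closing showed all three bottles standing.
- **Hatch closing:** it slid back 172.0 mm, and a further push did not move it. The knob is within 0.2 px of where it started in the top view.
- **Other things on the bench:** the before-and-after top views differ only by the two removed bottles and by changed shadows (I compared crops of the green bottle and pen area). The arm ended clear of everything.

One check disagreed: my first cabinet position from the cameras was about 9 mm off in x. I corrected it from the close wrist view before gripping the knob. With the hatch shut I could not see the bottles again at the end.

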